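# Slant the tongued cover into the computer chassis and lower it shut

## Robot

A 6-joint arm with a two-finger parallel gripper is mounted at the origin on the work surface. World frame = base frame: x ahead of the robot, y to its left, z up, the work surface at z = 0. Lengths are in mm, angles in rad, forces in N, time in s.
With the tool pointing down it reaches from about 350 to 875 mm from the base axis. Payload 4.2 kg.
Tool frame: the origin (TCP) lies midway between the tips of the shut fingers; the grasp point (between the pads) lies 19 mm behind it; z points along the fingers, y is the line along which they close (so a half turn about z gives the same grasp; the last joint's range is limited). The gripper opens to 85 mm and grips with 20 to 120 N. Pads are 22 mm wide; open, the fingers measure 114 mm over their backs; the gripper's body (76 mm by 85 mm) begins 54 mm behind the grasp point. The pads swing forward as they close: fully open they stand 13 mm farther back than shut.
Start: joints at [-0.977, 0.385, 0.008, 0, -1.194, -0.259], TCP at [205.377, -590.271, 231.312] pointing down, gripper open.
Joint ranges: [-3.14, 3.14], [-1.21, 2.06], [-1.07, 1.41], [-3.16, 2.05], [-2.99, -0.16], [-3.1, 3.1]. Speed limits (rad/s): [2.79, 2.79, 3.14, 3.14, 3.14, 3.14].

## Interface

Orientations are given as a unit quaternion [x, y, z, w].
In Python, from bench import arm gives the robot as it stands.
- The arm moves only by the tool send_rows, never from a script. Its argument "targets" is a list of rows, each an object of numbers: "gripper": the gripper command: -1 is fully open, 1 is shut, values between are in proportion; "x", "y", "z": the shift along the tool's x, y, z in cm; "ax", "ay", "az": the turn, a rotation vector about the tool's x, y, z in degrees. A call has 1 to 5 rows; each row shifts and turns the commanded pose from where the row before left it, along the tool's axes as they then stand; what a row does not reach is not made up. A row lasts 1/12 s, in which the tool goes at most 41.7 mm and 7.16 degrees, less where a joint would pass 70% of its speed; a pose out of reach is approached as far as the arm can. A call is refused whole if a number of a shift passes 4.17 or a number of a turn 7.16, either way. A call with a gripper value outside its range is refused whole. The fingers move at their own pace and stop on an object; the grip force is fixed at half the most. Time passes only in rows, so rows that do not move let the fingers close. It gives the time, the measured TCP pose, the force, the opening and the grip force at its end, in the units of the state.
- arm.read_state(): the state, without advancing time (a new reading comes with each control period).
- arm.get_image(name): name is "scene" or "top" or "wrist"; returns (picture, depth): 400x640x3 uint8, red, green, blue; 400x640 float32, mm along the optical axis (not along the pixel's ray), 0 where there is no reading.
- arm.camera_model(name): a dict with "fx", "fy", "cx", "cy" (pixels), "distortion" ([k1, k2, p1, p2, k3] as OpenCV has them; the pictures are not rectified), "cam_to_world" (4x4, takes a point from camera to world coordinates). Camera axes: x right, y down, z forward; pixel columns grow to the right and rows downward; lengths in mm; the calibration is good to about 2 mm. A picture is of the moment at which its call begins: read the wrist's pose just before it. camera_model takes no time and is no camera call; for the wrist camera it gives the pose at the moment of the call.
- arm.job_done(): hands the job in; it is judged then, once.
Trained networks look in the newest picture that a camera, given by its name, has taken for a name from the list of things; names that differ only in an ending like _2 or _b are one class to them, and where a whole thing is asked for, a point or a joint stands for the part that bears it (a point fixed in the world has none). Each returns a list of dicts, best first, with "score" (0 to 1); they miss things now and then, are a little off and sometimes report something else, mostly with a low value. They report only what shows in the picture. A call takes as long as a camera call. They do not tell look-alikes from the thing itself.
- arm.boxes_of(camera, thing): "rect" ([left, top, width, height] in pixels, round what is visible of it).
The state is a dict: "clock": time; "joints": joint angles; "joint_vel": joint speeds; "joint_efforts": joint torques, N m; "position": TCP position; "ee_rot": TCP orientation; "contact_force": force on the tool from outside, world axes, zero at the start; "wrist_torque": the same for the moment, N m; "gripper_width": finger opening in mm; "grasp_force": force on a finger pad.
Only numpy, scipy, OpenCV 4.12 (cv2) and the standard library are available. Lean on these libraries where they do the work, as an engineer would, in place of code of your own. Each camera call takes 0.05 s, during which the arm holds its last target. There are 200 camera calls.

## Task

Close up the small open computer on the bench: take the cover that has a tongue on one end (not the plain one) by its handle, hold it at a clear slant with the tongue end low, and slip the tongue under the chassis lip. Then, still holding it, lower the other end until the cover lies flat inside the rim with its tongue under the lip, without letting it drop, and let go. Leave the plain cover where it is.

Things in the scene. Friction and masses are not known exactly. Their poses are not given: they have to be found in the camera images.
- cover: The grey steel cover to fit, flat on the bench: tray 120 (x) by 110 (y) by 8 mm, about 0.35 kg, with a flat tongue at its -x end. Over its middle a black handle bar 14 mm thick (x), 90 long (y), 16 tall, its centre 36 mm above the underside and 20 mm free below it between two posts. Origin: centre of the 120 x 110 underside, right under the bar's centre; x points away from the tongue, z up.
- tongue (a point): Lower edge, middle, of the tongue's free end: 86 mm from the cover's origin along its -x. The tongue is 26 mm long, 80 wide, 4 thick, level with the cover's underside. Cover and tongue are 146 mm long. Seated, the cover lies on the ledge, its x along the chassis x, with this point 10 to 26 mm under the lip (chassis x -81 to -65 mm); play 9 mm either way in y. It is too long to go in flat.
- spare: A bystander, flat on the bench: a plain cover of the same make, size and handle but with no tongue. Origin and axes as for the tongued cover.
- chassis: Grey open-topped computer chassis, fixed, 174 (x) by 138 (y) mm. Origin: centre of underside, z up. Well inside the walls: x -81 to +81, y -64 to +64 mm. A level ledge 55 mm up runs all round it, 56 mm deep on the -x side as the groove floor. Above that a 5 mm thick lip juts in 26 mm from the -x wall: edge at x = -55 mm, underside 69 mm up, top 74. The other walls are 69 mm high.
Mind the look-alikes: they are no part of the job. Leave any blue or yellow look-alike of the cover alone.

How it is judged (in metres and radians):
On the way:
1. the tongue is at least 5 mm under the lip while the cover slants by at least 6 degrees, tongue end low (y of tongue in the frame of chassis between -0.03 and 0.03 m and z of tongue in the frame of chassis between 0.045 and 0.068 m and x of tongue in the frame of chassis between -0.088 and -0.06 m and angle between cover's own z axis and vertical between 0.105 and 0.8 rad and z of cover in the frame of chassis above 0.058 m), for 0.1 s.
At the end, for the whole second after the job is handed in: The cover rests on the ledge inside the rim: flat within 4 degrees, its underside 50 to 60 mm above the chassis underside, its tongue 5 mm or more under the lip, within 14 mm of the chassis middle line and 10 degrees of square, released and at rest (x of tongue in the frame of chassis between -0.088 and -0.06 m and y of cover in the frame of chassis between -0.014 and 0.014 m and z of cover in the frame of chassis between 0.05 and 0.06 m and angle between cover's own z axis and vertical below 0.07 rad and angle between the x axis of cover and the x axis of chassis, either way round below 0.175 rad and linear speed of cover below 0.02 m/s and angular speed of cover below 0.1 rad/s); the robot touches nothing.
It fails at once if the plain cover is moved by more than 30 mm (distance of spare from where it was at the start of the episode above 0.03 m).
It fails at once if the cover is dropped shut: it turns faster than 4 rad/s with its tongue under the lip (y of tongue in the frame of chassis between -0.03 and 0.03 m and z of tongue in the frame of chassis between 0.045 and 0.068 m and x of tongue in the frame of chassis between -0.088 and -0.06 m and angular speed of cover above 4 rad/s).
It also fails if it takes over 45 s, if anything falls off the work surface, if the arm or the gripper's body presses on something with over 40 N, if the wrist force passes 120 N, or if a joint passes its speed limit or range.

## Working session

There is one attempt and no reset: what is moved stays moved. The work goes in short steps, Python scripts to look and compute and a tool call to move; the robot and the scene stay as the last step left them, time stands still between calls to the robot, and variables do not carry over. Pictures are saved under pics/ and viewed, at most 10 in all, crops included, and the job is handed in when it is done.

Besides the shell and the picture viewer there is one more tool, called after "Call:" in YAML: its name, and indented under it one key for each argument. send_rows: Moves the arm, as the interface text tells. Its arguments: {"type":"object","properties":{"targets":{"type":"array"}},"required":["targets"]}

```bash
mkdir -p pics
python3 - <<'E'
from bench import arm
import cv2,numpy as np
for n in ["scene","top"]:
    p,d=arm.get_image(n); cv2.imwrite(f"pics/{n}0.png",p[:,:,::-1]); np.savez(f"{n}0.npz",p=p,d=d)
    for t in ["cover","tongue","spare","chassis"]: print(n,t,[(x['rect'],round(x['score'],2)) for x in arm.boxes_of(n,t)])
    print({k:np.round(v,3).tolist() for k,v in arm.camera_model(n).items()})
s=arm.read_state();print(s)
E
```

```text
scene cover [([346.7, 141.5, 63.4, 49.4], 0.96), ([360.6, 201.0, 53.3, 57.1], 0.74), ([262.7, 149.2, 59.3, 47.6], 0.68), ([445.9, 189.8, 47.3, 57.2], 0.58)]
scene tongue [([262.5, 148.0, 57.8, 47.7], 0.83), ([444.7, 191.6, 49.5, 56.7], 0.77), ([346.8, 141.6, 61.7, 46.3], 0.64), ([357.9, 203.8, 56.2, 55.2], 0.59)]
scene spare [([129.4, 223.1, 53.4, 57.6], 0.94)]
scene chassis [([245.9, 195.3, 81.1, 99.7], 0.96)]
{'fx': 375.232, 'fy': 375.232, 'cx': 316.646, 'cy': 200.224, 'distortion': [-0.01, 0.0, 0.0, 0.0, 0.0], 'cam_to_world': [[0.136, 0.829, -0.542, 992.435], [0.991, -0.118, 0.067, 26.103], [-0.008, -0.546, -0.838, 810.167], [0.0, 0.0, 0.0, 1.0]]}
top cover [([120.5, 142.9, 66.9, 62.8], 0.84), ([225.9, 139.9, 48.2, 66.8], 0.83), ([305.5, 231.1, 74.9, 66.5], 0.83), ([201.7, 221.9, 73.5, 75.0], 0.62)]
top tongue [([202.6, 225.1, 73.1, 72.2], 0.96), ([126.2, 143.2, 60.1, 68.1], 0.94), ([306.8, 232.7, 77.2, 62.9], 0.89), ([224.1, 141.5, 49.5, 61.2], 0.86)]
top spare [([458.9, 150.5, 54.9, 56.5], 0.62)]
top chassis [([317.4, 110.5, 81.0, 95.1], 0.96)]
{'fx': 407.078, 'fy': 407.078, 'cx
[... 230 characters left out ...]
s': array([-9.77427658e-01,  3.84722742e-01,  7.86913843e-03, -3.86912142e-05,
       -1.19401765e+00, -2.58580956e-01]), 'joint_vel': array([-0.00127971, -0.00081624,  0.00030184, -0.00167161, -0.00145397,
        0.000456  ]), 'joint_efforts': array([ 3.55342218e-04, -3.91692638e+01,  1.88442850e+01,  4.18704003e+00,
       -7.63933313e-04,  8.27355592e-06]), 'position': array([ 205.35891619, -590.25372492,  231.28048355]), 'ee_rot': array([-1.66606183e-01,  9.86023518e-01,  4.15487204e-05,  9.00518217e-07]), 'contact_force': array([-0.96686849,  0.03004832,  0.84059593]), 'wrist_torque': array([ 0.00505164, -0.01943863,  0.01123555]), 'grasp_force': 0.0, 'gripper_width': 85.2971589441264}
```

View pics/top0.png

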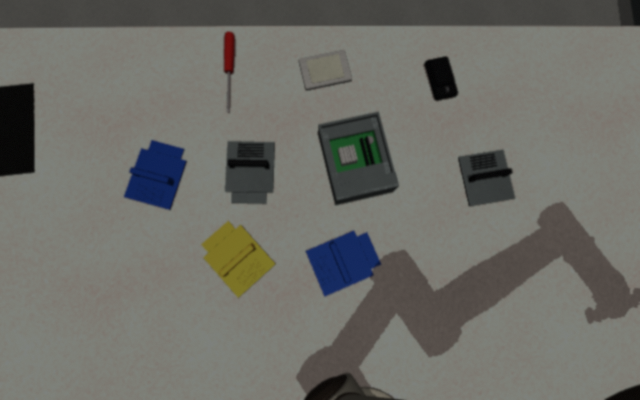

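View pics/scene0.png

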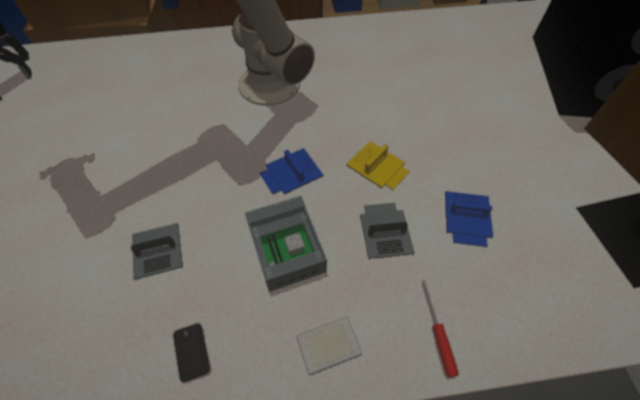

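The grey tongued cover is at top px (250,170), with its tongue towards the robot. The chassis is at (358,157), with the lip probably at its near end. The plain cover is at (486,178), and the rest are blue or yellow look-alikes. Next I'll measure from the depth clouds.

```bash
cat > h.py <<'E'
import cv2,numpy as np
from bench import arm
def cloud(n,d,m=None):
    m=m or arm.camera_model(n); K=np.array([[m['fx'],0,m['cx']],[0,m['fy'],m['cy']],[0,0,1]])
    v,u=np.mgrid[0:d.shape[0],0:d.shape[1]]
    uv=np.stack([u,v],-1).reshape(-1,1,2).astype(np.float64)
    r=cv2.undistortPoints(uv,K,np.array(m['distortion'])).reshape(-1,2)
    P=np.c_[r,np.ones(len(r))]*d.reshape(-1,1); T=np.array(m['cam_to_world'])
    P=P@T[:3,:3].T+T[:3,3]; P[d.reshape(-1)<=0]=np.nan
    return P.reshape(*d.shape,3)
def rect(Q):
    c,s,a=cv2.minAreaRect(Q[:,:2].astype(np.float32)); return np.round(c,1),np.round(s,1),round(a,2)
E
python3 - <<'E'
from h import *
B={'top':((222,138,56,70),(312,105,92,102)),'scene':((356,200,62,60),(240,190,92,106))}
for n in B:
    z=np.load(n+'0.npz'); P=cloud(n,z['d'])
    for nm,(l,t,w,h) in zip(('cover','chassis'),B[n]):
        Q=P[t:t+h,l:l+w].reshape(-1,3); Q=Q[~np.isnan(Q[:,2])]
        print(n,nm,'bench z',np.median(Q[Q[:,2]<4][:,2]) if (Q[:,2]<4).any() else None, np.histogram(Q[:,2],np.arange(-6,90,4))[0])
        for lo,hi in ([(3.5,15),(30,55)] if nm=='cover' else [(30,90),(62,72),(72,80)]):
            q=Q[(Q[:,2]>lo)&(Q[:,2]<hi)]
            if len(q)>5: print(lo,hi,len(q),rect(q),q.mean(0).round(1))
E
```

```text
top cover bench z 1.0822229181524108 [  29  768  643 1577  578    3    6    5    6    6   14   44  174   46
    1    0    0    0    0    0    0    0    0]
3.5 15 2525 (array([575.6, 244.9]), array([127.9, 164.8]), 89.95) [575.6 243.7   8.4]
30 55 285 (array([586.9, 243.7]), array([89.4, 15.3]), 87.16) [586.1 243.3  43.5]
top chassis bench z 0.8740358949676761 [ 162 2755 1052   32   23   27   59  734  304   65   51   95  167  141
  345 1498  242   96  290  455  729   18    0]
30 90 4192 (array([5.943e+02, 3.000e-01]), array([175.6, 139. ]), 12.22) [588.3  -0.6  60.5]
62 72 610 (array([5.944e+02, 2.000e-01]), array([175.5, 138.8]), 12.21) [619.6   4.8  68.7]
72 80 977 (array([593.2,   0.6]), array([172.8, 138.4]), 12.36) [528.3 -13.7  75. ]
scene cover bench z -1.0893465843206513 [ 531  970  785 1075   22    9   11   10   13   28   30  100  116    0
    0    0    0    0    0    0    0    0    0]
3.5 15 1740 (array([577.4, 248.8]), array([119.6, 145.6]), 87.88) [592.6 242.2   6.6]
30 55 274 (array([589.6, 243.3]), array([89.5, 15.5]), 88.76) [591.4 241.7  40.3]
scene chassis bench z -1.5284042420875608 [1663 2873  110   50   43   39  363  614   81   72   75  175  119  204
 1227  663   73  107  441  655   69    0    0]
30 90 3880 (array([595.6,   0.8]), array([178. , 138.2]), 12.26) [598.9   1.4  57.2]
62 72 809 (array([595. ,   0.6]), array([176.5, 138.2]), 12.31) [598.8   1.   68.5]
72 80 463 (array([5.957e+02, 4.000e-01]), array([173.7, 137.4]), 12.28) [527.4 -14.3  73.2]
```

Chassis centre is (595, 0.5) with yaw 12.3°, and the lip is on the robot side. The cover's bar is at about (588, 243.5), with yaw near 0. Both cameras agree. I'll plan the approach rows.

```bash
cat >> h.py <<'E'
from scipy.spatial.transform import Rotation as R
import json
def Rt(yaw,tilt=0):  # tool y = -(x axis at yaw); tilt>0: cover's -x end low (cover z leans to -x)
    a=np.radians(yaw); x=np.array([np.cos(a),np.sin(a),0]); z=np.array([0,0,-1.]); y=-x
    M=np.c_[np.cross(y,z),y,z]; ax=np.array([-np.sin(a),np.cos(a),0])
    return R.from_rotvec(-np.radians(tilt)*ax)*R.from_matrix(M)
def plan(p1,r1,n,g,p0=None,r0=None,dec=2):
    s=arm.read_state(); p=np.array(s['position'] if p0 is None else p0,float); r=R.from_quat(s['ee_rot']) if r0 is None else r0
    rows=[]
    for k in range(n):
        m=n-k; d=np.round(r.inv().apply((np.array(p1)-p)/m)/10,dec); w=np.round(np.degrees((r.inv()*r1).as_rotvec())/m,1)
        p=p+r.apply(d*10); r=r*R.from_rotvec(np.radians(w))
        rows.append(dict(gripper=g,x=d[0],y=d[1],z=d[2],ax=w[0],ay=w[1],az=w[2]))
    for i in range(0,n,5): print(json.dumps([{k:float(v) for k,v in q.items()} for q in rows[i:i+5]]))
    return p,r
E
python3 - <<'E'
from h import *
plan([560,243,230],Rt(0),25,-1)
E
```

```text
[{"gripper": -1.0, "x": -2.43, "y": 2.68, "z": 0.01, "ax": 0.0, "ay": 0.0, "az": -2.8}, {"gripper": -1.0, "x": -2.56, "y": 2.56, "z": 0.01, "ax": 0.0, "ay": 0.0, "az": -2.8}, {"gripper": -1.0, "x": -2.69, "y": 2.43, "z": 0.0, "ax": 0.0, "ay": 0.0, "az": -2.8}, {"gripper": -1.0, "x": -2.8, "y": 2.3, "z": 0.01, "ax": 0.0, "ay": 0.0, "az": -2.8}, {"gripper": -1.0, "x": -2.91, "y": 2.16, "z": 0.0, "ax": 0.0, "ay": 0.0, "az": -2.8}]
[{"gripper": -1.0, "x": -3.01, "y": 2.01, "z": 0.01, "ax": 0.0, "ay": 0.0, "az": -2.8}, {"gripper": -1.0, "x": -3.11, "y": 1.86, "z": 0.0, "ax": 0.0, "ay": 0.0, "az": -2.8}, {"gripper": -1.0, "x": -3.19, "y": 1.71, "z": 0.01, "ax": 0.0, "ay": 0.0, "az": -2.8}, {"gripper": -1.0, "x": -3.27, "y": 1.55, "z": 0.0, "ax": 0.0, "ay": 0.0, "az": -2.8}, {"gripper": -1.0, "x": -3.35, "y": 1.39, "z": 0.01, "ax": 0.0, "ay": 0.0, "az": -2.9}]
[{"gripper": -1.0, "x": -3.41, "y": 1.22, "z": 0.0, "ax": 0.0, "ay": 0.0, "az": -2.8}, {"gripper": -1.0, "x": -3.47, "y": 1.05, "z": 0.01, "ax": 0.0, "ay": 0.0, "az": -2.9}, {"gripper": -1.0, "x": -3.52, "y": 0.87, "z": 0.0, "ax": 0.0
[... 370 characters left out ...]
, {"gripper": -1.0, "x": -3.62, "y": -0.01, "z": 0.01, "ax": 0.0, "ay": 0.0, "az": -2.9}, {"gripper": -1.0, "x": -3.62, "y": -0.2, "z": 0.0, "ax": 0.0, "ay": 0.0, "az": -2.8}, {"gripper": -1.0, "x": -3.6, "y": -0.37, "z": 0.01, "ax": 0.0, "ay": 0.0, "az": -2.9}]
[{"gripper": -1.0, "x": -3.58, "y": -0.56, "z": 0.0, "ax": 0.0, "ay": 0.0, "az": -2.8}, {"gripper": -1.0, "x": -3.55, "y": -0.73, "z": 0.01, "ax": 0.0, "ay": 0.0, "az": -2.9}, {"gripper": -1.0, "x": -3.51, "y": -0.91, "z": 0.0, "ax": 0.0, "ay": 0.0, "az": -2.8}, {"gripper": -1.0, "x": -3.46, "y": -1.08, "z": 0.01, "ax": 0.0, "ay": 0.0, "az": -2.9}, {"gripper": -1.0, "x": -3.39, "y": -1.25, "z": 0.0, "ax": 0.0, "ay": 0.0, "az": -2.8}]
```

Call:
send_rows:
  targets:
    - {"gripper": -1,"x": -2.4,"y": 2.7,"z": 0,"ax": 0,"ay": 0,"az": -2.8}
    - {"gripper": -1,"x": -2.6,"y": 2.6,"z": 0,"ax": 0,"ay": 0,"az": -2.8}
    - {"gripper": -1,"x": -2.7,"y": 2.4,"z": 0,"ax": 0,"ay": 0,"az": -2.8}
    - {"gripper": -1,"x": -2.8,"y": 2.3,"z": 0,"ax": 0,"ay": 0,"az": -2.8}
    - {"gripper": -1,"x": -2.9,"y": 2.2,"z": 0,"ax": 0,"ay": 0,"az": -2.8}

```text
clock: 0.92
position: [276.4, -421.5, 231.4]
ee_rot: [-0.286, 0.958, -0.0, 0.0]
contact_force: [1.9, 0.3, 0.3]
gripper_width: 85.3
grasp_force: 0.0
```

Call:
send_rows:
  targets:
    - {"gripper": -1,"x": -3.0,"y": 2.0,"z": 0,"ax": 0,"ay": 0,"az": -2.8}
    - {"gripper": -1,"x": -3.1,"y": 1.9,"z": 0,"ax": 0,"ay": 0,"az": -2.8}
    - {"gripper": -1,"x": -3.2,"y": 1.7,"z": 0,"ax": 0,"ay": 0,"az": -2.8}
    - {"gripper": -1,"x": -3.3,"y": 1.5,"z": 0,"ax": 0,"ay": 0,"az": -2.8}
    - {"gripper": -1,"x": -3.3,"y": 1.4,"z": 0,"ax": 0,"ay": 0,"az": -2.8}

```text
clock: 1.33
position: [347.4, -255.1, 231.7]
ee_rot: [-0.401, 0.916, -0.0, 0.0]
contact_force: [0.4, -0.7, -0.2]
gripper_width: 85.8
grasp_force: 0.0
```

Call:
send_rows:
  targets:
    - {"gripper": -1,"x": -3.4,"y": 1.2,"z": 0,"ax": 0,"ay": 0,"az": -2.8}
    - {"gripper": -1,"x": -3.5,"y": 1.0,"z": 0,"ax": 0,"ay": 0,"az": -2.8}
    - {"gripper": -1,"x": -3.5,"y": 0.9,"z": 0,"ax": 0,"ay": 0,"az": -2.8}
    - {"gripper": -1,"x": -3.5,"y": 0.7,"z": 0,"ax": 0,"ay": 0,"az": -2.8}
    - {"gripper": -1,"x": -3.6,"y": 0.5,"z": 0,"ax": 0,"ay": 0,"az": -2.8}

```text
clock: 1.75
position: [419.0, -89.2, 231.8]
ee_rot: [-0.51, 0.86, -0.0, 0.001]
contact_force: [1.0, -1.2, -0.1]
gripper_width: 85.2
grasp_force: 0.0
```

Call:
send_rows:
  targets:
    - {"gripper": -1,"x": -3.6,"y": 0.3,"z": 0,"ax": 0,"ay": 0,"az": -2.8}
    - {"gripper": -1,"x": -3.6,"y": 0.2,"z": 0,"ax": 0,"ay": 0,"az": -2.8}
    - {"gripper": -1,"x": -3.6,"y": 0,"z": 0,"ax": 0,"ay": 0,"az": -2.8}
    - {"gripper": -1,"x": -3.6,"y": -0.2,"z": 0,"ax": 0,"ay": 0,"az": -2.8}
    - {"gripper": -1,"x": -3.6,"y": -0.4,"z": 0,"ax": 0,"ay": 0,"az": -2.8}

```text
clock: 2.17
position: [491.1, 76.4, 231.7]
ee_rot: [-0.611, 0.791, -0.0, 0.0]
contact_force: [1.3, -0.7, 0.5]
gripper_width: 85.5
grasp_force: 0.0
```

Run:
```python
from h import *
s=arm.read_state();print(s['position'],s['clock'],s['joints'])
plan([560,243,230],Rt(0),6,-1)
```

```text
[491.12449601  76.39343023 231.68441152] 2.1667 [ 4.81665671e-01  1.65413237e-01 -2.97646498e-01  5.49377160e-05
 -1.10694471e+00 -7.37337437e-01]
[{"gripper": -1.0, "x": -2.98, "y": -0.41, "z": 0.03, "ax": -0.0, "ay": 0.0, "az": -2.4}, {"gripper": -1.0, "x": -2.96, "y": -0.53, "z": 0.03, "ax": -0.0, "ay": 0.0, "az": -2.4}, {"gripper": -1.0, "x": -2.93, "y": -0.66, "z": 0.03, "ax": -0.0, "ay": 0.0, "az": -2.5}, {"gripper": -1.0, "x": -2.9, "y": -0.78, "z": 0.03, "ax": -0.0, "ay": 0.0, "az": -2.4}, {"gripper": -1.0, "x": -2.86, "y": -0.9, "z": 0.03, "ax": -0.0, "ay": 0.0, "az": -2.5}]
[{"gripper": -1.0, "x": -2.83, "y": -1.03, "z": 0.03, "ax": -0.0, "ay": 0.0, "az": -2.4}]
```

Call:
send_rows:
  targets:
    - {"gripper": -1,"x": -3.3,"y": -0.5,"z": 0,"ax": 0,"ay": 0,"az": -2.9}
    - {"gripper": -1,"x": -3.3,"y": -0.7,"z": 0,"ax": 0,"ay": 0,"az": -2.9}
    - {"gripper": -1,"x": -3.2,"y": -0.8,"z": 0,"ax": 0,"ay": 0,"az": -2.9}
    - {"gripper": -1,"x": -3.1,"y": -1.0,"z": 0,"ax": 0,"ay": 0,"az": -2.9}
    - {"gripper": -1,"x": -3.1,"y": -1.0,"z": 0,"ax": 0,"ay": 0,"az": -2.9}

```text
clock: 2.58
position: [556.2, 228.1, 231.4]
ee_rot: [-0.706, 0.708, -0.0, 0.0]
contact_force: [0.8, -0.3, 0.3]
gripper_width: 85.1
grasp_force: 0.0
```

Call:
send_rows:
  targets:
    - {"gripper": -1}
    - {"gripper": -1}

```text
$.targets[0]: bad value
```

Run:
```python
from h import *
s=arm.read_state();print(s['position'],s['ee_rot'],s['clock'],s['joints'])
p,d=arm.get_image("wrist"); cv2.imwrite("pics/w1.png",p[:,:,::-1]); np.savez("w1.npz",p=p,d=d)
P=cloud("wrist",d); Q=P.reshape(-1,3); Q=Q[~np.isnan(Q[:,2])&(np.abs(Q[:,0]-580)<105)&(np.abs(Q[:,1]-243)<75)]
print(np.histogram(Q[:,2],np.arange(-6,90,4))[0])
for lo,hi in [(3.5,15),(38,50)]:
    q=Q[(Q[:,2]>lo)&(Q[:,2]<hi)]; print(rect(q),q.mean(0),np.median(q[:,2]))
```

```text
[556.15177605 228.093506   231.3885077 ] [-7.06113866e-01  7.08098290e-01 -7.59697684e-05  1.21004834e-04] 2.5833 [ 6.58346241e-01  3.43960717e-01 -5.36875246e-02  1.30618166e-04
 -1.17288895e+00 -6.61203238e-01]
[  526 10617  1642  7849    25    12     0     3    11    27    40   177
   883     1     0     0     0     0     0     0     0     0     0]
(array([579.7, 250.2]), array([110.2, 146. ]), 88.45) [588.08276647 246.81152525   7.27815293] 7.398003231831467
(array([592.2, 249.2]), array([88.3, 13.7]), 88.27) [592.09466588 247.4556259   42.94733647] 43.109004381669195
```

View pics/w1.png

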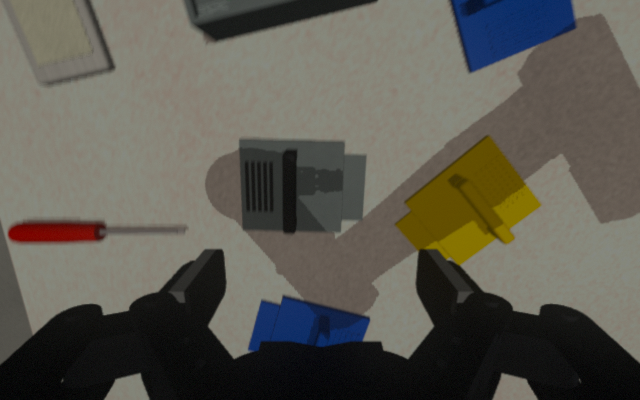

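The cover with its tongue (right, ~(355,188)) and black handle (290,190) is clear in the wrist view. The arm was still settling, so I'll measure again at rest.

Call:
send_rows:
  targets:
    - {"gripper": -1,"x": 0,"y": 0,"z": 0,"ax": 0,"ay": 0,"az": 0}
    - {"gripper": -1,"x": 0,"y": 0,"z": 0,"ax": 0,"ay": 0,"az": 0}

```text
clock: 2.8
position: [555.3, 226.7, 230.8]
ee_rot: [-0.705, 0.709, 0.0, -0.001]
contact_force: [-1.3, 0.3, -0.5]
gripper_width: 85.4
grasp_force: 0.0
```

Run:
```python
from h import *
s=arm.read_state();print(s['position'],s['ee_rot'],s['clock'])
p,d=arm.get_image("wrist")
P=cloud("wrist",d); Q=P.reshape(-1,3); Q=Q[~np.isnan(Q[:,2])&(np.abs(Q[:,0]-580)<105)&(np.abs(Q[:,1]-243)<75)]
for lo,hi in [(3.5,15),(38,50)]:
    q=Q[(Q[:,2]>lo)&(Q[:,2]<hi)]; print(rect(q),q.mean(0),np.median(q[:,2]))
print(arm.read_state()['position'])
plan([591,246,130],Rt(-1.8),4,-1)
```

```text
[555.34338943 226.70158718 230.77146859] [-7.05255386e-01  7.08953067e-01  1.45114407e-04 -6.06843188e-04] 2.8
(array([576.6, 244.3]), array([110.2, 146.1]), 88.21) [579.56673477 241.12243636   7.94019751] 8.299257782441686
(array([589.4, 243.5]), array([89.4, 13.6]), 87.65) [589.2406004  241.50594634  43.83927601] 44.03361833416767
[555.22293092 226.02857553 231.11347165]
[{"gripper": -1.0, "x": -0.51, "y": -0.89, "z": 2.53, "ax": 0.0, "ay": -0.0, "az": 0.4}, {"gripper": -1.0, "x": -0.51, "y": -0.89, "z": 2.53, "ax": 0.0, "ay": -0.0, "az": 0.4}, {"gripper": -1.0, "x": -0.52, "y": -0.89, "z": 2.52, "ax": 0.0, "ay": -0.0, "az": 0.3}, {"gripper": -1.0, "x": -0.52, "y": -0.88, "z": 2.53, "ax": 0.0, "ay": -0.0, "az": 0.4}]
```

Call:
send_rows:
  targets:
    - {"gripper": -1,"x": -0.43,"y": -0.84,"z": 2.5,"ax": 0,"ay": 0,"az": 0.4}
    - {"gripper": -1,"x": -0.43,"y": -0.84,"z": 2.5,"ax": 0,"ay": 0,"az": 0.4}
    - {"gripper": -1,"x": -0.43,"y": -0.84,"z": 2.5,"ax": 0,"ay": 0,"az": 0.4}
    - {"gripper": -1,"x": -0.43,"y": -0.84,"z": 2.5,"ax": 0,"ay": 0,"az": 0.4}
    - {"gripper": -1,"x": 0,"y": 0,"z": 2.5,"ax": 0,"ay": 0,"az": 0}

```text
clock: 3.27
position: [590.7, 242.4, 105.9]
ee_rot: [-0.695, 0.719, -0.0, 0.001]
contact_force: [1.0, 0.3, -0.1]
gripper_width: 85.8
grasp_force: 0.0
```

Call:
send_rows:
  targets:
    - {"gripper": -1,"x": 0,"y": 0,"z": 2.5,"ax": 0,"ay": 0,"az": 0}
    - {"gripper": -1,"x": 0,"y": 0,"z": 0,"ax": 0,"ay": 0,"az": 0}
    - {"gripper": -1,"x": 0,"y": 0,"z": 0,"ax": 0,"ay": 0,"az": 0}

```text
clock: 3.52
position: [588.9, 241.6, 80.9]
ee_rot: [-0.695, 0.719, 0.0, -0.001]
contact_force: [0.5, 1.2, 0.4]
gripper_width: 85.1
grasp_force: 0.0
```

Run:
```python
from h import *
s=arm.read_state();print(s['position'],s['clock'])
plan([589,243.5,18],Rt(-1.9),4,-1)
```

```text
[588.92625426 241.60120276  80.88418521] 3.5167
[{"gripper": -1.0, "x": -0.05, "y": -0.0, "z": 1.57, "ax": 0.0, "ay": -0.0, "az": -0.0}, {"gripper": -1.0, "x": -0.05, "y": -0.0, "z": 1.57, "ax": 0.0, "ay": -0.0, "az": -0.0}, {"gripper": -1.0, "x": -0.05, "y": -0.01, "z": 1.57, "ax": 0.1, "ay": -0.1, "az": -0.0}, {"gripper": -1.0, "x": -0.05, "y": -0.0, "z": 1.58, "ax": 0.0, "ay": -0.0, "az": -0.1}]
```

Call:
send_rows:
  targets:
    - {"gripper": -1,"x": -0.05,"y": 0,"z": 1.6,"ax": 0,"ay": 0,"az": 0}
    - {"gripper": -1,"x": -0.05,"y": 0,"z": 1.6,"ax": 0,"ay": 0,"az": 0}
    - {"gripper": -1,"x": -0.05,"y": 0,"z": 1.5,"ax": 0,"ay": 0,"az": 0}
    - {"gripper": -1,"x": -0.05,"y": 0,"z": 1.5,"ax": 0,"ay": 0,"az": 0}
    - {"gripper": -1,"x": 0,"y": 0,"z": 0,"ax": 0,"ay": 0,"az": 0}

```text
clock: 3.93
position: [589.1, 244.4, 19.1]
ee_rot: [-0.695, 0.719, 0.0, -0.001]
contact_force: [-0.5, 0.3, -0.3]
gripper_width: 85.3
grasp_force: 0.0
```

Call:
send_rows:
  targets:
    - {"gripper": 1,"x": 0,"y": 0,"z": 0,"ax": 0,"ay": 0,"az": 0}
    - {"gripper": 1,"x": 0,"y": 0,"z": 0,"ax": 0,"ay": 0,"az": 0}
    - {"gripper": 1,"x": 0,"y": 0,"z": 0,"ax": 0,"ay": 0,"az": 0}
    - {"gripper": 1,"x": 0,"y": 0,"z": 0,"ax": 0,"ay": 0,"az": 0}
    - {"gripper": 1,"x": 0,"y": 0,"z": 0,"ax": 0,"ay": 0,"az": 0}

```text
clock: 4.35
position: [590.0, 245.4, 20.4]
ee_rot: [-0.695, 0.719, -0.0, 0.001]
contact_force: [-0.3, -0.2, -0.4]
gripper_width: 25.7
grasp_force: 0.0
```

Call:
send_rows:
  targets:
    - {"gripper": 1,"x": 0,"y": 0,"z": 0,"ax": 0,"ay": 0,"az": 0}
    - {"gripper": 1,"x": 0,"y": 0,"z": 0,"ax": 0,"ay": 0,"az": 0}
    - {"gripper": 1,"x": 0,"y": 0,"z": 0,"ax": 0,"ay": 0,"az": 0}
    - {"gripper": 1,"x": 0,"y": 0,"z": 0,"ax": 0,"ay": 0,"az": 0}
    - {"gripper": 1,"x": 0,"y": 0,"z": 0,"ax": 0,"ay": 0,"az": 0}

```text
clock: 4.77
position: [590.1, 245.4, 20.2]
ee_rot: [-0.695, 0.719, -0.0, 0.001]
contact_force: [0.0, -0.5, 5.1]
gripper_width: 12.9
grasp_force: 61.1
```

```bash
cat >> h.py <<'E'
C=np.array([595,0.5,0]); YAW=12.25; RC=R.from_euler('z',YAW,degrees=True)
OFF=np.array([1.5,0,20.])   # cover origin in tool frame
def tcp_for(tip,tilt):
    r=Rt(YAW,tilt); return C+RC.apply(tip)-r.apply(OFF+[0,86,0]), r
def tip_now():
    s=arm.read_state(); r=R.from_quat(s['ee_rot']); f=lambda o:RC.inv().apply(np.array(s['position'])+r.apply(o)-C).round(1)
    return 'tip',f(OFF+[0,86,0]),'orig',f(OFF),'tilt',np.degrees(np.arcsin(-r.as_matrix()[2,1])).round(2),'yaw',np.degrees(np.arctan2(*-r.as_matrix()[[1,0],1])).round(2),s['clock'],s['contact_force'].round(1),s['gripper_width'].round(1)
E
python3 - <<'E'
from h import *
p,r=tcp_for([-40,0,110],13); print(p,r.apply([0,1,0]),tip_now())
s=arm.read_state(); q=np.array(s['position'])+[0,0,130]
plan(p,r,10,1,p0=q)
E
```

```text
Traceback (most recent call last):
  File "h.py", line 34, in tip_now
    return 'tip',f(OFF+[0,86,0]),'orig',f(OFF),'tilt',np.degrees(np.arcsin(-r.as_matrix()[2,1])).round(2),'yaw',np.degrees(np.arctan2(*-r.as_matrix()[[1,0],1])).round(2),s['clock'],s['contact_force'].round(1),s['gripper_width'].round(1)
                                                                                                                                                                                                                 ^^^^^^^^^^^^^^^^^^^^^^^^
AttributeError: 'float' object has no attribute 'round'
```

Call:
send_rows:
  targets:
    - {"gripper": 1,"x": 0,"y": 0,"z": -1.5,"ax": 0,"ay": 0,"az": 0}
    - {"gripper": 1,"x": 0,"y": 0,"z": -2.5,"ax": 0,"ay": 0,"az": 0}
    - {"gripper": 1,"x": 0,"y": 0,"z": -3,"ax": 0,"ay": 0,"az": 0}
    - {"gripper": 1,"x": 0,"y": 0,"z": -3,"ax": 0,"ay": 0,"az": 0}
    - {"gripper": 1,"x": 0,"y": 0,"z": -3,"ax": 0,"ay": 0,"az": 0}

```text
clock: 5.18
position: [588.2, 244.5, 148.5]
ee_rot: [-0.695, 0.719, 0.001, -0.002]
contact_force: [1.4, -0.2, -3.2]
gripper_width: 12.9
grasp_force: 60.0
```

```bash
sed -i "s/,s\['gripper_width'\].round(1)//" h.py
python3 - <<'E'
from h import *
p,r=tcp_for([-40,0,110],13); print(p,r.apply([0,1,0]),tip_now())
plan(p,r,10,1)
E
```

```text
[633.08379322  10.30375116 148.83319197] [-0.95218474 -0.20673957 -0.22495105] ('tip', array([-38.7, 259.6, 128.9]), 'orig', array([ 44.7, 238.5, 128.5]), 'tilt', np.float64(-0.22), 'yaw', np.float64(-1.96), 5.1833, array([ 1.4, -0.2, -3.2]))
[{"gripper": 1.0, "x": 2.33, "y": -0.53, "z": -0.0, "ax": 1.3, "ay": -0.2, "az": -1.4}, {"gripper": 1.0, "x": 2.34, "y": -0.47, "z": 0.0, "ax": 1.3, "ay": -0.2, "az": -1.4}, {"gripper": 1.0, "x": 2.35, "y": -0.41, "z": 0.0, "ax": 1.3, "ay": -0.2, "az": -1.4}, {"gripper": 1.0, "x": 2.36, "y": -0.36, "z": 0.01, "ax": 1.3, "ay": -0.2, "az": -1.4}, {"gripper": 1.0, "x": 2.36, "y": -0.3, "z": 0.0, "ax": 1.3, "ay": -0.1, "az": -1.4}]
[{"gripper": 1.0, "x": 2.37, "y": -0.24, "z": 0.01, "ax": 1.3, "ay": -0.2, "az": -1.4}, {"gripper": 1.0, "x": 2.38, "y": -0.18, "z": 0.0, "ax": 1.3, "ay": -0.1, "az": -1.4}, {"gripper": 1.0, "x": 2.38, "y": -0.12, "z": 0.0, "ax": 1.4, "ay": -0.2, "az": -1.5}, {"gripper": 1.0, "x": 2.38, "y": -0.06, "z": -0.0, "ax": 1.3, "ay": -0.1, "az": -1.4}, {"gripper": 1.0, "x": 2.39, "y": -0.01, "z": -0.01, "ax": 1.4, "ay": -0.2, "az": -1.5}]
```

Call:
send_rows:
  targets:
    - {"gripper": 1,"x": 2.3,"y": -0.5,"z": 0,"ax": 1.3,"ay": -0.2,"az": -1.4}
    - {"gripper": 1,"x": 2.3,"y": -0.5,"z": 0,"ax": 1.3,"ay": -0.2,"az": -1.4}
    - {"gripper": 1,"x": 2.4,"y": -0.4,"z": 0,"ax": 1.3,"ay": -0.2,"az": -1.4}
    - {"gripper": 1,"x": 2.4,"y": -0.4,"z": 0,"ax": 1.3,"ay": -0.2,"az": -1.4}
    - {"gripper": 1,"x": 2.4,"y": -0.3,"z": 0,"ax": 1.3,"ay": -0.1,"az": -1.4}

```text
clock: 5.6
position: [611.1, 126.0, 147.6]
ee_rot: [0.737, -0.674, 0.035, -0.044]
contact_force: [0.6, -0.5, -3.0]
gripper_width: 12.6
grasp_force: 60.0
```

Call:
send_rows:
  targets:
    - {"gripper": 1,"x": 2.4,"y": -0.2,"z": 0,"ax": 1.3,"ay": -0.2,"az": -1.4}
    - {"gripper": 1,"x": 2.4,"y": -0.2,"z": 0,"ax": 1.3,"ay": -0.1,"az": -1.4}
    - {"gripper": 1,"x": 2.4,"y": -0.1,"z": 0,"ax": 1.4,"ay": -0.2,"az": -1.4}
    - {"gripper": 1,"x": 2.4,"y": -0.1,"z": 0,"ax": 1.3,"ay": -0.1,"az": -1.4}
    - {"gripper": 1,"x": 2.2,"y": 0,"z": 0,"ax": 1.4,"ay": -0.2,"az": -1.5}

```text
clock: 6.02
position: [633.0, 9.8, 147.4]
ee_rot: [0.773, -0.623, 0.071, -0.089]
contact_force: [0.3, 0.4, -3.0]
gripper_width: 12.8
grasp_force: 60.0
```

Call:
send_rows:
  targets:
    - {"gripper": 1,"x": 0,"y": 0,"z": 0,"ax": 0,"ay": 0,"az": 0}
    - {"gripper": 1,"x": 0,"y": 0,"z": 0,"ax": 0,"ay": 0,"az": 0}

```text
clock: 6.18
position: [632.9, 9.8, 147.6]
ee_rot: [0.772, -0.625, 0.071, -0.089]
contact_force: [-0.1, 0.6, -2.8]
gripper_width: 13.1
grasp_force: 60.0
```

Run:
```python
from h import *
print(tip_now())
for n in ["top","scene","wrist"]:
    p,d=arm.get_image(n); np.savez(n+"2.npz",p=p,d=d); P=cloud(n,d)
    Q=RC.inv().apply((P.reshape(-1,3)-C)).reshape(P.shape)
    # tray top plane: fit points in cover frame between expected, report bar & tongue points
    s=arm.read_state(); r=R.from_quat(s['ee_rot']); L=r.inv().apply(P.reshape(-1,3)-s['position'])-OFF; L=L*[-1,-1,-1]; L=L[:,[1,0,2]]  # cover x,y,z
    for nm,m in (('tray',(abs(L[:,0])<70)&(abs(L[:,1])<65)&(L[:,2]>3)&(L[:,2]<13)),('tongue',(L[:,0]<-65)&(L[:,0]>-98)&(abs(L[:,1])<60)&(L[:,2]>-1)&(L[:,2]<8))):
        q=L[m]
        if len(q)>20:
            A=np.c_[q[:,:2],np.ones(len(q))]; print(n,nm,len(q),np.percentile(q,[2,98],axis=0).round(1).tolist(),'plane',np.linalg.lstsq(A,q[:,2],rcond=None)[0].round(3))
    l,t,w,h=dict(top=(260,60,200,180),scene=(200,150,200,170),wrist=(0,0,640,400))[n]
    im=cv2.resize(p[t:t+h,l:l+w,::-1],None,fx=2 if n!='wrist' else .6,fy=2 if n!='wrist' else .6)
    cv2.imwrite(f"pics/{n}2.png",im)
a,b=cv2.imread("pics/top2.png"),cv2.imread("pics/scene2.png"); b=cv2.resize(b,(int(b.shape[1]*a.shape[0]/b.shape[0]),a.shape[0])); o=np.hstack([a,b]); cv2.imwrite("pics/c2.png",cv2.resize(o,(800,int(o.shape[0]*800/o.shape[1]))))
```

```text
('tip', array([-4.020e+01, -1.000e-01,  1.087e+02]), 'orig', array([ 43.6,  -0.5, 128.1]), 'tilt', np.float64(13.04), 'yaw', np.float64(12.03), 6.1833, array([-0.1,  0.6, -2.8]))
top tray 780 [[-69.2, -53.1, 3.8], [-27.3, 53.4, 11.8]] plane [ 0.07  -0.    11.832]
top tongue 438 [[-88.1, -38.8, 2.3], [-65.5, 38.6, 7.5]] plane [-2.000e-03  0.000e+00  4.852e+00]
scene tray 1857 [[-59.4, -53.4, 4.0], [58.1, 53.1, 8.9]] plane [0.    0.    6.516]
scene tongue 132 [[-87.6, -39.4, 0.1], [-65.8, 39.5, 4.3]] plane [ 1.400e-02 -3.000e-03  3.655e+00]
wrist tray 29642 [[-67.3, -53.2, 3.8], [56.9, 22.2, 9.5]] plane [ 1.100e-02 -2.000e-03  7.803e+00]
wrist tongue 5404 [[-86.4, -38.6, 2.7], [-65.5, 33.4, 5.3]] plane [0.000e+00 1.000e-03 4.038e+00]
```

View pics/c2.png

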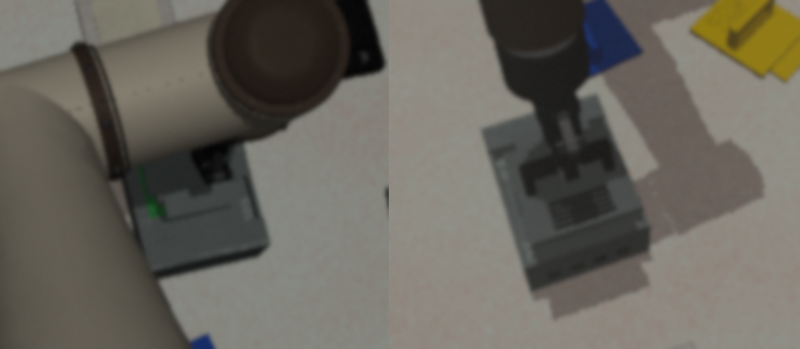

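The picture shows the cover held at a slant above the chassis, tongue end low towards the lip. In all three views it matches the grip model within about 1 mm. I'll check the lip in the wrist cloud, then plan the lowering.

Run:
```python
from h import *
for n in ["wrist","top"]:
    P=cloud(n,np.load(n+"2.npz")['d']); Q=RC.inv().apply(P.reshape(-1,3)-C)
    q=Q[(Q[:,2]>70)&(Q[:,2]<80)&(Q[:,0]<-40)&(Q[:,0]>-100)&(abs(Q[:,1])<80)]; print(n,len(q),np.percentile(q,[1,50,99],axis=0).round(1).tolist())
    for y0 in(-50,0,50):
        k=q[abs(q[:,1]-y0)<8]; 
        if len(k)>5: print(y0,np.percentile(k[:,0],[2,98]).round(1))
p,r=tcp_for([-40,0,58],13); plan(p,r,5,1); 
p2,r2=tcp_for([-73,0,58],13); plan(p2,r2,5,1,p,r)
```

```text
wrist 12718 [[-85.5, -66.7, 70.8], [-69.8, -9.2, 74.3], [-53.8, 67.9, 75.9]]
-50 [-85.3 -53.9]
0 [-85. -54.]
50 [-85.  -53.9]
top 976 [[-87.9, -67.8, 70.9], [-71.8, -0.3, 74.8], [-45.4, 67.4, 78.3]]
-50 [-87.8 -56.7]
0 [-87.7 -56.4]
50 [-87.6 -56.4]
[{"gripper": 1.0, "x": 0.03, "y": 0.26, "z": 1.0, "ax": -0.0, "ay": 0.0, "az": -0.0}, {"gripper": 1.0, "x": 0.03, "y": 0.26, "z": 1.0, "ax": -0.0, "ay": 0.0, "az": -0.0}, {"gripper": 1.0, "x": 0.03, "y": 0.26, "z": 1.01, "ax": -0.1, "ay": 0.0, "az": -0.0}, {"gripper": 1.0, "x": 0.03, "y": 0.26, "z": 1.01, "ax": -0.0, "ay": 0.0, "az": -0.0}, {"gripper": 1.0, "x": 0.02, "y": 0.26, "z": 1.0, "ax": -0.1, "ay": 0.1, "az": -0.0}]
[{"gripper": 1.0, "x": -0.0, "y": 0.64, "z": -0.15, "ax": 0.0, "ay": 0.0, "az": 0.0}, {"gripper": 1.0, "x": 0.0, "y": 0.64, "z": -0.15, "ax": 0.0, "ay": 0.0, "az": 0.0}, {"gripper": 1.0, "x": 0.0, "y": 0.65, "z": -0.15, "ax": 0.0, "ay": 0.0, "az": 0.0}, {"gripper": 1.0, "x": 0.0, "y": 0.64, "z": -0.15, "ax": 0.0, "ay": 0.0, "az": 0.0}, {"gripper": 1.0, "x": 0.0, "y": 0.65, "z": -0.14, "ax": 0.0, "ay": 0.0, "az": 0.0}]
```

Call:
send_rows:
  targets:
    - {"gripper": 1,"x": 0,"y": 0.26,"z": 1.0,"ax": 0,"ay": 0,"az": 0}
    - {"gripper": 1,"x": 0,"y": 0.26,"z": 1.0,"ax": 0,"ay": 0,"az": 0}
    - {"gripper": 1,"x": 0,"y": 0.26,"z": 1.0,"ax": 0,"ay": 0,"az": 0}
    - {"gripper": 1,"x": 0,"y": 0.26,"z": 1.0,"ax": 0,"ay": 0,"az": 0}
    - {"gripper": 1,"x": 0,"y": 0.26,"z": 1.0,"ax": 0,"ay": 0,"az": 0}

```text
clock: 6.75
position: [632.8, 11.3, 96.1]
ee_rot: [0.773, -0.623, 0.072, -0.09]
contact_force: [0.5, 0.3, -2.9]
gripper_width: 13.0
grasp_force: 60.0
```

Call:
send_rows:
  targets:
    - {"gripper": 1,"x": 0,"y": 0,"z": 0,"ax": 0,"ay": 0,"az": 0}
    - {"gripper": 1,"x": 0,"y": 0,"z": 0,"ax": 0,"ay": 0,"az": 0}

```text
clock: 6.92
position: [632.9, 11.0, 96.6]
ee_rot: [0.773, -0.624, 0.072, -0.089]
contact_force: [-0.1, 0.2, -3.0]
gripper_width: 12.8
grasp_force: 60.0
```

Run:
```python
from h import *
print(tip_now())
p2,r2=tcp_for([-73,0,58],13); plan(p2,r2,5,1)
```

```text
('tip', array([-39.9,   0.8,  57.6]), 'orig', array([43.8,  0.8, 77.2]), 'tilt', np.float64(13.16), 'yaw', np.float64(12.24), 6.9167, array([-0.1,  0.2, -3. ]))
[{"gripper": 1.0, "x": 0.01, "y": 0.64, "z": -0.15, "ax": -0.0, "ay": 0.0, "az": -0.0}, {"gripper": 1.0, "x": 0.02, "y": 0.64, "z": -0.15, "ax": -0.0, "ay": 0.0, "az": -0.0}, {"gripper": 1.0, "x": 0.01, "y": 0.64, "z": -0.16, "ax": -0.1, "ay": 0.0, "az": -0.0}, {"gripper": 1.0, "x": 0.02, "y": 0.64, "z": -0.15, "ax": -0.0, "ay": 0.0, "az": -0.0}, {"gripper": 1.0, "x": 0.01, "y": 0.64, "z": -0.16, "ax": -0.1, "ay": 0.1, "az": -0.0}]
```

Call:
send_rows:
  targets:
    - {"gripper": 1,"x": 0,"y": 0.6,"z": -0.15,"ax": 0,"ay": 0,"az": 0}
    - {"gripper": 1,"x": 0,"y": 0.6,"z": -0.15,"ax": 0,"ay": 0,"az": 0}
    - {"gripper": 1,"x": 0,"y": 0.6,"z": -0.15,"ax": 0,"ay": 0,"az": 0}

```text
clock: 7.17
position: [614.7, 7.0, 98.7]
ee_rot: [0.773, -0.624, 0.072, -0.091]
contact_force: [-0.3, -0.1, -3.0]
gripper_width: 12.9
grasp_force: 60.0
```

Call:
send_rows:
  targets:
    - {"gripper": 1,"x": 0,"y": 0.7,"z": -0.15,"ax": 0,"ay": 0,"az": 0}
    - {"gripper": 1,"x": 0,"y": 0.7,"z": -0.15,"ax": 0,"ay": 0,"az": 0}
    - {"gripper": 1,"x": 0,"y": 0,"z": 0,"ax": 0,"ay": 0,"az": 0}
    - {"gripper": 1,"x": 0,"y": 0,"z": 0,"ax": 0,"ay": 0,"az": 0}
    - {"gripper": 1,"x": 0,"y": 0,"z": 0,"ax": 0,"ay": 0,"az": 0}

```text
clock: 7.58
position: [601.6, 4.2, 98.3]
ee_rot: [0.773, -0.623, 0.073, -0.091]
contact_force: [-0.6, -0.6, -2.6]
gripper_width: 12.6
grasp_force: 60.0
```

Run:
```python
from h import *
print(tip_now())
p,d=arm.get_image("scene"); P=cloud("scene",d); s=arm.read_state(); r=R.from_quat(s['ee_rot']); L=r.inv().apply(P.reshape(-1,3)-s['position'])-OFF; L=(-L)[:,[1,0,2]]
q=L[(abs(L[:,0])<56)&(abs(L[:,1])<52)&(L[:,2]>3)&(L[:,2]<13)]; A=np.c_[q[:,:2],np.ones(len(q))]; print(len(q),np.linalg.lstsq(A,q[:,2],rcond=None)[0].round(3))
p2,r2=tcp_for([-73,0,55.8],0); plan(p2,r2,10,1)
```

```text
('tip', array([-71.8,   0.8,  59. ]), 'orig', array([11.9,  0.8, 78.8]), 'tilt', np.float64(13.35), 'yaw', np.float64(12.24), 7.5833, array([-0.6, -0.6, -2.6]))
1311 [1.000e-03 1.000e-03 6.947e+00]
[{"gripper": 1.0, "x": 0.01, "y": -0.0, "z": 0.23, "ax": -1.3, "ay": 0.0, "az": -0.0}, {"gripper": 1.0, "x": 0.01, "y": -0.01, "z": 0.23, "ax": -1.3, "ay": 0.0, "az": -0.0}, {"gripper": 1.0, "x": 0.01, "y": -0.01, "z": 0.23, "ax": -1.3, "ay": 0.0, "az": -0.0}, {"gripper": 1.0, "x": 0.01, "y": -0.02, "z": 0.23, "ax": -1.3, "ay": 0.0, "az": -0.0}, {"gripper": 1.0, "x": 0.01, "y": -0.03, "z": 0.23, "ax": -1.4, "ay": 0.0, "az": -0.0}]
[{"gripper": 1.0, "x": 0.01, "y": -0.03, "z": 0.23, "ax": -1.3, "ay": 0.0, "az": -0.0}, {"gripper": 1.0, "x": 0.0, "y": -0.03, "z": 0.23, "ax": -1.4, "ay": 0.0, "az": -0.0}, {"gripper": 1.0, "x": 0.01, "y": -0.04, "z": 0.23, "ax": -1.3, "ay": 0.0, "az": -0.0}, {"gripper": 1.0, "x": 0.0, "y": -0.05, "z": 0.22, "ax": -1.4, "ay": 0.0, "az": -0.0}, {"gripper": 1.0, "x": 0.01, "y": -0.05, "z": 0.22, "ax": -1.3, "ay": 0.1, "az": -0.0}]
```

Tongue is under the lip at a slant with no contact. Now I'll lower the other end gently.

Call:
send_rows:
  targets:
    - {"gripper": 1,"x": 0,"y": 0,"z": 0.23,"ax": -1.3,"ay": 0,"az": 0}
    - {"gripper": 1,"x": 0,"y": 0,"z": 0.23,"ax": -1.3,"ay": 0,"az": 0}
    - {"gripper": 1,"x": 0,"y": -0.01,"z": 0.23,"ax": -1.3,"ay": 0,"az": 0}
    - {"gripper": 1,"x": 0,"y": -0.02,"z": 0.23,"ax": -1.3,"ay": 0,"az": 0}
    - {"gripper": 1,"x": 0,"y": -0.03,"z": 0.23,"ax": -1.4,"ay": 0,"az": 0}

```text
clock: 8.05
position: [604.4, 4.9, 86.5]
ee_rot: [0.777, -0.627, 0.036, -0.046]
contact_force: [0.4, 0.5, -2.9]
gripper_width: 12.9
grasp_force: 60.0
```

Call:
send_rows:
  targets:
    - {"gripper": 1,"x": 0,"y": -0.03,"z": 0.23,"ax": -1.3,"ay": 0,"az": 0}
    - {"gripper": 1,"x": 0,"y": -0.03,"z": 0.23,"ax": -1.4,"ay": 0,"az": 0}
    - {"gripper": 1,"x": 0,"y": -0.04,"z": 0.23,"ax": -1.3,"ay": 0,"az": 0}
    - {"gripper": 1,"x": 0,"y": 0,"z": 0,"ax": 0,"ay": 0,"az": 0}

```text
clock: 8.38
position: [606.9, 5.4, 79.3]
ee_rot: [0.778, -0.627, 0.014, -0.019]
contact_force: [0.8, -0.7, -2.9]
gripper_width: 13.1
grasp_force: 59.9
```

Run:
```python
from h import *
print(tip_now())
p2,r2=tcp_for([-73,0,55.5],0); plan(p2,r2,4,1)
```

```text
('tip', array([-72.3,   0.8,  55.2]), 'orig', array([13.6,  0.8, 59.3]), 'tilt', np.float64(2.71), 'yaw', np.float64(12.25), 8.3833, array([ 0.8, -0.7, -2.9]))
[{"gripper": 1.0, "x": 0.02, "y": -0.0, "z": 0.09, "ax": -0.7, "ay": 0.0, "az": 0.0}, {"gripper": 1.0, "x": 0.02, "y": -0.01, "z": 0.1, "ax": -0.7, "ay": 0.0, "az": 0.0}, {"gripper": 1.0, "x": 0.02, "y": -0.01, "z": 0.09, "ax": -0.7, "ay": 0.0, "az": 0.0}, {"gripper": 1.0, "x": 0.02, "y": -0.0, "z": 0.1, "ax": -0.6, "ay": 0.1, "az": 0.0}]
```

Call:
send_rows:
  targets:
    - {"gripper": 1,"x": 0,"y": 0,"z": 0.1,"ax": -0.7,"ay": 0,"az": 0}
    - {"gripper": 1,"x": 0,"y": 0,"z": 0.1,"ax": -0.7,"ay": 0,"az": 0}
    - {"gripper": 1,"x": 0,"y": 0,"z": 0.1,"ax": -0.7,"ay": 0,"az": 0}
    - {"gripper": 1,"x": 0,"y": 0,"z": 0.1,"ax": -0.6,"ay": 0,"az": 0}
    - {"gripper": 1,"x": 0,"y": 0,"z": 0,"ax": 0,"ay": 0,"az": 0}

```text
clock: 8.8
position: [605.9, 5.2, 75.7]
ee_rot: [0.778, -0.628, -0.001, -0.0]
contact_force: [0.4, -0.4, -3.6]
gripper_width: 13.0
grasp_force: 59.9
```

Run:
```python
from h import *
print(tip_now())
```

```text
('tip', array([-74.3,   0.8,  55.7]), 'orig', array([11.7,  0.8, 55.7]), 'tilt', np.float64(-0.03), 'yaw', np.float64(12.24), 8.8, array([ 0.4, -0.4, -3.6]))
```

Flat, but the force still reads the cover's weight. I'll lower in 0.5 mm steps until it carries.

Call:
send_rows:
  targets:
    - {"gripper": 1,"x": 0,"y": 0,"z": 0.05,"ax": 0,"ay": 0,"az": 0}
    - {"gripper": 1,"x": 0,"y": 0,"z": 0.05,"ax": 0,"ay": 0,"az": 0}
    - {"gripper": 1,"x": 0,"y": 0,"z": 0,"ax": 0,"ay": 0,"az": 0}

```text
clock: 9.05
position: [605.7, 5.2, 75.2]
ee_rot: [0.779, -0.628, -0.0, -0.0]
contact_force: [0.6, 0.7, -1.2]
gripper_width: 13.1
grasp_force: 60.1
```

Call:
send_rows:
  targets:
    - {"gripper": 1,"x": 0,"y": 0,"z": 0.05,"ax": 0,"ay": 0,"az": 0}
    - {"gripper": 1,"x": 0,"y": 0,"z": 0,"ax": 0,"ay": 0,"az": 0}

```text
clock: 9.22
position: [605.7, 5.1, 75.2]
ee_rot: [0.779, -0.628, -0.0, -0.001]
contact_force: [-2.2, 0.0, 2.8]
gripper_width: 12.7
grasp_force: 60.7
```

It rests on the ledge. Opening partway to stay clear of the lip, then up.

Call:
send_rows:
  targets:
    - {"gripper": 0,"x": 0,"y": 0,"z": 0,"ax": 0,"ay": 0,"az": 0}
    - {"gripper": 0,"x": 0,"y": 0,"z": 0,"ax": 0,"ay": 0,"az": 0}
    - {"gripper": 0,"x": 0,"y": 0,"z": 0,"ax": 0,"ay": 0,"az": 0}
    - {"gripper": 0,"x": 0,"y": 0,"z": 0,"ax": 0,"ay": 0,"az": 0}
    - {"gripper": 0,"x": 0,"y": 0,"z": 0,"ax": 0,"ay": 0,"az": 0}

```text
clock: 9.63
position: [605.8, 5.1, 74.4]
ee_rot: [0.778, -0.628, -0.0, -0.0]
contact_force: [-0.3, -0.7, 0.7]
gripper_width: 42.5
grasp_force: 0.0
```

Call:
send_rows:
  targets:
    - {"gripper": 0,"x": 0,"y": 0,"z": -1,"ax": 0,"ay": 0,"az": 0}
    - {"gripper": 0,"x": 0,"y": 0,"z": -2,"ax": 0,"ay": 0,"az": 0}
    - {"gripper": 0,"x": 0,"y": 0,"z": -3,"ax": 0,"ay": 0,"az": 0}
    - {"gripper": 0,"x": 0,"y": 0,"z": -3,"ax": 0,"ay": 0,"az": 0}
    - {"gripper": 0,"x": 0,"y": 0,"z": -3,"ax": 0,"ay": 0,"az": 0}

```text
clock: 10.05
position: [605.6, 4.9, 196.4]
ee_rot: [0.779, -0.628, -0.0, -0.0]
contact_force: [0.4, -0.1, -0.3]
gripper_width: 42.8
grasp_force: 0.0
```

Call:
send_rows:
  targets:
    - {"gripper": 0,"x": 0,"y": 0,"z": -3,"ax": 0,"ay": 0,"az": 0}
    - {"gripper": 0,"x": 0,"y": 0,"z": 0,"ax": 0,"ay": 0,"az": 0}
    - {"gripper": 0,"x": 0,"y": 0,"z": 0,"ax": 0,"ay": 0,"az": 0}

```text
clock: 10.3
position: [606.7, 5.2, 227.6]
ee_rot: [0.778, -0.628, 0.001, -0.003]
contact_force: [-0.9, 0.0, -0.1]
gripper_width: 43.0
grasp_force: 0.0
```

Run:
```python
from h import *
p,d=arm.get_image("wrist"); cv2.imwrite("pics/w3.png",p[:,:,::-1]); P=cloud("wrist",d); Q=RC.inv().apply(P.reshape(-1,3)-C)
Q=Q[~np.isnan(Q[:,2])]
b=Q[(Q[:,2]>93)&(Q[:,2]<105)&(abs(Q[:,0])<60)&(abs(Q[:,1])<55)]; print('bar',rect(b),np.median(b[:,2]))
t=Q[(Q[:,2]>56)&(Q[:,2]<68)&(abs(Q[:,0]-12)<55)&(abs(Q[:,1])<50)]; A=np.c_[t[:,:2],np.ones(len(t))]; print('tray',len(t),np.median(t[:,2]),np.linalg.lstsq(A,t[:,2],rcond=None)[0].round(3))
print(arm.read_state()['clock'])
```

```text
bar (array([9.1, 1.6]), array([89.2, 13.8]), 89.69) 96.55113964879462
tray 9771 60.91023053677657 [-1.0000e-03  1.0000e-03  6.0937e+01]
10.35
```

View pics/w3.png

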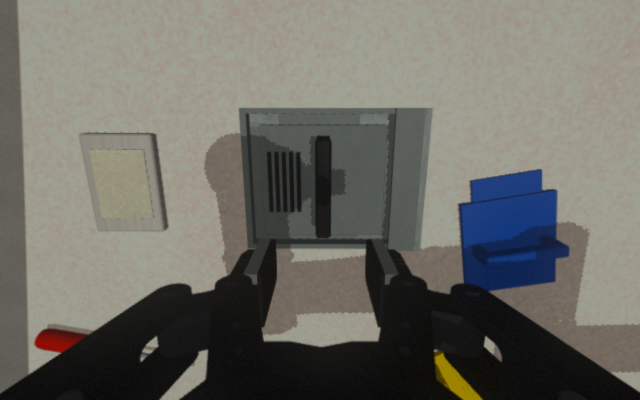

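The picture shows the cover flat inside the rim, its bar at (322,187) and its tongue hidden under the lip at (410,180). The cloud gives near-zero slope, an origin of about (9, 2) mm and the tip at about -77 mm, so I'm handing it in.

```bash
python3 -c "
from bench import arm
print(arm.job_done())"
```

```text
the job is handed in; nothing more can be done
None
```

The tongued cover lies flat in the chassis with its tongue about 20 mm under the lip, released and clear of the gripper. The job is handed in at about 10.4 s; no verdict came back, and the plain cover was left untouched.

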